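# Set out the stacked drying frames, each in its own drip tray

### The job

Take the stack of wooden drying frames apart from the top down, one frame at a time, and lay each frame flat inside the drip tray of its own colour (the colour painted on its middle batten and long rails), long side along long side. Keep the frames level and set them down gently, do not drop them, and leave the spray bottle and the beaker alone. Finish with all four frames lying in their trays, let go.

Things in the scene. Friction and masses are not known exactly. Their poses are not given: they have to be found in the camera images.
- blue_frame: Wooden drying frame, loose, 66 (x) by 150 mm (y), 24 mm high, under 0.2 kg; top of the stack. Rails 10 mm thick, a blue paint mark amid each long one. Grip: blue batten across the middle (along x at y = 0): 12 mm wide in y, top flush with the rails. Beside it open bays, 46 (x) by 59 mm (y), mat floor 5.5 mm above the underside. Origin: centre of underside, z up; half-turn symmetric.
- yellow_frame: Wooden drying frame, loose, 86 (x) by 150 mm (y), 24 mm high, under 0.2 kg; second from the top. Rails 10 mm thick, a yellow paint mark amid each long one. Grip: yellow batten across the middle (along x at y = 0): 12 mm wide in y, top flush with the rails. Beside it open bays, 66 (x) by 59 mm (y), mat floor 5.5 mm above the underside. Origin: centre of underside, z up; half-turn symmetric.
- red_frame: Wooden drying frame, loose, 106 (x) by 150 mm (y), 24 mm high, under 0.2 kg; third from the top. Rails 10 mm thick, a red paint mark amid each long one. Grip: red batten across the middle (along x at y = 0): 12 mm wide in y, top flush with the rails. Beside it open bays, 86 (x) by 59 mm (y), mat floor 5.5 mm above the underside. Origin: centre of underside, z up; half-turn symmetric.
- white_frame: Wooden drying frame, loose, 126 (x) by 150 mm (y), 24 mm high, under 0.2 kg; lowest, on the bench. Rails 10 mm thick, a white paint mark amid each long one. Grip: white batten across the middle (along x at y = 0): 12 mm wide in y, top flush with the rails. Beside it open bays, 106 (x) by 59 mm (y), mat floor 5.5 mm above the underside. Origin: centre of underside, z up; half-turn symmetric.
- blue_tray: Blue plastic drip tray, open on top, fixed to the bench: outside 90 (x) by 174 mm (y), 16 mm high, walls and floor 4 mm thick; the blue frame lies inside with 8 mm free on every side, long side along long side. Origin: centre of underside, on the bench, z up; inner floor at z = 4 mm.
- yellow_tray: Yellow plastic drip tray, open on top, fixed to the bench: outside 110 (x) by 174 mm (y), 16 mm high, walls and floor 4 mm thick; the yellow frame lies inside with 8 mm free on every side, long side along long side. Origin: centre of underside, on the bench, z up; inner floor at z = 4 mm.
- red_tray: Red plastic drip tray, open on top, fixed to the bench: outside 130 (x) by 174 mm (y), 16 mm high, walls and floor 4 mm thick; the red frame lies inside with 8 mm free on every side, long side along long side. Origin: centre of underside, on the bench, z up; inner floor at z = 4 mm.
- white_tray: White plastic drip tray, open on top, fixed to the bench: outside 150 (x) by 174 mm (y), 16 mm high, walls and floor 4 mm thick; the white frame lies inside with 8 mm free on every side, long side along long side. Origin: centre of underside, on the bench, z up; inner floor at z = 4 mm.
- spray_bottle: Bystander, to be left alone: blue plastic bottle with white cap, 60 mm across, 150 mm high, loose, standing at one side of the work. Origin: centre of its underside.
- beaker: Bystander, to be left alone: empty glass beaker, 68 mm across, 85 mm high, loose, standing at the other side of the work. Origin: centre of its underside.
Things that resemble listed ones, but are neither listed nor needed, are in the scene too. Leave any pink look-alike of the blue_frame alone. What is shaped like the red_frame but turquoise is not meant.

How it is judged:
On the way, in this order (a step that is already met when the one before it is completed fails the run):
1. the blue frame lies flat inside the blue tray, let go (horizontal distance between blue_frame and blue_tray below 0.014 m and z of blue_frame in the frame of blue_tray between 0.001 and 0.008 m and angle between the x axis of blue_frame and the x axis of blue_tray, either way round below 0.15 rad and angle between blue_frame's own z axis and vertical below 0.05 rad and contact force between the fingers and blue_frame below 0.1 N), for 0.2 s.
2. the yellow frame lies flat inside the yellow tray, let go (horizontal distance between yellow_frame and yellow_tray below 0.014 m and z of yellow_frame in the frame of yellow_tray between 0.001 and 0.008 m and angle between the x axis of yellow_frame and the x axis of yellow_tray, either way round below 0.15 rad and angle between yellow_frame's own z axis and vertical below 0.05 rad and contact force between the fingers and yellow_frame below 0.1 N), for 0.2 s.
3. the red frame lies flat inside the red tray, let go (horizontal distance between red_frame and red_tray below 0.014 m and z of red_frame in the frame of red_tray between 0.001 and 0.008 m and angle between the x axis of red_frame and the x axis of red_tray, either way round below 0.15 rad and angle between red_frame's own z axis and vertical below 0.05 rad and contact force between the fingers and red_frame below 0.1 N), for 0.2 s.
4. the white frame lies flat inside the white tray, let go (horizontal distance between white_frame and white_tray below 0.014 m and z of white_frame in the frame of white_tray between 0.001 and 0.008 m and angle between the x axis of white_frame and the x axis of white_tray, either way round below 0.15 rad and angle between white_frame's own z axis and vertical below 0.05 rad and contact force between the fingers and white_frame below 0.1 N), for 0.2 s.
At the end, for the whole second after the job is handed in: Each frame rests flat on the floor of the tray of its own colour: centre within 14 mm of the tray's centre, underside 1 to 8 mm above the bench (tray floor: 4 mm), sides within 0.15 rad of the tray's, level within 0.05 rad, all at rest and let go (all of step 1 and all of step 2 and all of step 3 and all of step 4 and linear speed of each of blue_frame, yellow_frame, red_frame, white_frame below 0.02 m/s and angular speed of each of blue_frame, yellow_frame, red_frame, white_frame below 0.1 rad/s); the robot touches nothing.
It fails at once if a frame is tipped by more than about 35 degrees (angle between any of blue_frame, yellow_frame, red_frame, white_frame's own z axis and vertical above 0.6 rad).
It fails at once if a frame is dropped or flung (faster than 0.65 m/s with nothing of the arm on it: a fall of more than about 20 mm) ((linear speed of blue_frame above 0.65 m/s and contact force between each of the arm, the fingers and blue_frame below 0.05 N) or (linear speed of yellow_frame above 0.65 m/s and contact force between each of the arm, the fingers and yellow_frame below 0.05 N) or (linear speed of red_frame above 0.65 m/s and contact force between each of the arm, the fingers and red_frame below 0.05 N) or (linear speed of white_frame above 0.65 m/s and contact force between each of the arm, the fingers and white_frame below 0.05 N)).
It fails at once if the spray bottle is pushed more than 20 mm or tipped (distance of spray_bottle from where it was at the start of the episode above 0.02 m or angle between spray_bottle's own z axis and vertical above 0.3 rad).
It fails at once if the beaker is pushed more than 20 mm or tipped (distance of beaker from where it was at the start of the episode above 0.02 m or angle between beaker's own z axis and vertical above 0.3 rad).
It also fails if it takes over 120 s, if anything falls off the work surface, if the arm or the gripper's body presses on something with over 40 N, if the wrist force passes 120 N, or if a joint passes its speed limit or range.

### The arm

A 6-joint arm with a two-finger parallel gripper is mounted at the origin on the work surface. World frame = base frame: x ahead of the robot, y to its left, z up, the work surface at z = 0. Lengths are in m, angles in rad, forces in N, time in s.
With the tool pointing down it reaches from about 0.375 to 0.9 m from the base axis. Payload 3.1 kg.
Tool frame: the origin (TCP) lies midway between the tips of the shut fingers; the grasp point (between the pads) lies 19 mm behind it (robot.grip_depth is the distance from the TCP to the grasp point, in m); z points along the fingers, y is the direction in which the jaws open and shut (so a half turn about z gives the same grasp; the last joint's range is limited). The gripper opens to 87 mm and grips with 3 to 60 N. Pads are 19 mm wide; open, the fingers measure 117 mm over their backs; the gripper's body (75 mm by 190 mm) begins 51 mm behind the grasp point.
Start: joints at [-1.375, 0.527, 1.433, -0, 1.181, -0.178], TCP at [0.228, -0.582, 0.223] pointing down, gripper open.
Joint ranges: [-3.08, 3.08], [-0.75, 2.2], [0.22, 2.44], [-1.43, 4.57], [0, 2.65], [-2.85, 2.85]. Speed limits (rad/s): [2.79, 2.79, 3.14, 3.14, 3.14, 3.14].

### API

Orientations are given as a unit quaternion [x, y, z, w].
In Python, from rig import robot gives the robot as it stands.
- The arm moves only by the tool carry_out, never from a script. Its arguments are lists of equal length, an entry for each row: "dr": the turn, a rotation vector about the world's x, y, z in rad, a list of three; "translation": the shift along the world's x, y, z in cm, a list of three; "grip": the opening, from 0 (shut) to 1 (fully open). A call has 1 to 20 rows; each row is the pose to reach, as a shift and turn from the pose commanded when the call began; what a row does not reach only later rows make up. A row lasts 1/12 s, in which the tool goes at most 41.7 mm and 7.16 degrees, less where a joint would pass 70% of its speed; a pose out of reach is approached as far as the arm can. A call with a gripper value outside its range is refused whole. The fingers move at their own pace and stop on an object; "newtons" is the grip in N (left out, the last holds). Time passes only in rows, so rows that repeat a pose let the fingers close. It gives the time, the measured TCP pose, the force and the opening at its end, in the units of the state.
- robot.get_obs(): the state, without advancing time (a new reading comes with each control period).
- robot.camera(name): name is "scene" or "top"; returns a dict with "color" (400x640x3 uint8, blue, green, red), "camera_matrix" (3x3 intrinsics, pixels), "T" (4x4, takes a point from camera to world coordinates). Camera axes: x right, y down, z forward; pixel columns grow to the right and rows downward; lengths in m; the calibration is good to about 2 mm. A picture is of the moment at which its call begins. There is no depth.
- robot.hand_in(): hands the job in, once; it reports no verdict.
The state is a dict: "time": time; "q": joint angles; "joint_velocities": joint speeds; "joint_torque": joint torques, N m; "position": TCP position; "tool_rot": TCP orientation; "ft_force": force on the tool from outside, world axes, zero at the start; "moment": the same for the moment, N m; "grip_width": finger opening in m.
Only numpy, scipy, OpenCV 4.12 (cv2) and the standard library are available. Lean on these libraries where they do the work, as an engineer would, in place of code of your own. Each camera call takes 0.05 s, during which the arm holds its last target. There are 200 camera calls.

## Working session

There is one attempt and no reset: what is moved stays moved. The work goes in short steps, Python scripts to look and compute and a tool call to move; the robot and the scene stay as the last step left them, time stands still between calls to the robot, and variables do not carry over. Pictures are saved under pics/ and viewed, about 12 in all and at most 16, crops included, and the job is handed in when it is done.

Besides the shell and the picture viewer there is one more tool, called after "Request:" in YAML: its name, and indented under it one key for each argument. carry_out: Moves the arm, as the interface text tells. Its arguments: {"type":"object","properties":{"dr":{"type":"array"},"translation":{"type":"array"},"grip":{"type":"array"},"newtons":{"type":"number"}},"required":["dr","translation","grip"]}

```bash
mkdir -p pics; ls; python3 - <<'E'
from rig import robot
import cv2
for n in ("top","scene"):
    c=robot.camera(n); cv2.imwrite(f"pics/{n}0.png",c["color"]); print(n,c["camera_matrix"].round(1).tolist(),c["T"].round(4).tolist())
print(robot.get_obs())
E
```

```text
pics
top [[422.9, 0.0, 317.2], [0.0, 422.9, 196.2], [0.0, 0.0, 1.0]] [[-0.0014, -0.9827, 0.185, 0.1689], [-0.9999, -0.0016, -0.0161, 0.0603], [0.0162, -0.185, -0.9826, 1.4629], [0.0, 0.0, 0.0, 1.0]]
scene [[467.8, 0.0, 322.7], [0.0, 467.8, 197.7], [0.0, 0.0, 1.0]] [[-0.7754, 0.4031, -0.4861, 1.1749], [0.6315, 0.4962, -0.5958, 0.9675], [0.0011, -0.7689, -0.6393, 1.0765], [0.0, 0.0, 0.0, 1.0]]
{'time': 0.1, 'q': array([-1.37548384e+00,  5.28398206e-01,  1.43378037e+00, -1.96350994e-05,
        1.18139404e+00, -1.78485827e-01]), 'joint_velocities': array([ 0.00063434, -0.00191994, -0.00339149,  0.00028112, -0.00014083,
       -0.00092272]), 'joint_torque': array([ 9.24219967e-05, -4.40985847e+01, -1.77150464e+01,  6.34858338e-02,
        5.33824344e-02, -4.86549186e-05]), 'position': array([ 0.22812091, -0.58116873,  0.22165215]), 'tool_rot': array([ 9.82583959e-01,  1.85816532e-01, -1.74075041e-05, -9.89870717e-04]), 'ft_force': array([-0.87007459,  0.16175363,  0.50616121]), 'moment': array([ 0.00457109, -0.07994757, -0.0124414 ]), 'grip_width': 0.08678982730238195}
```

View pics/top0.png

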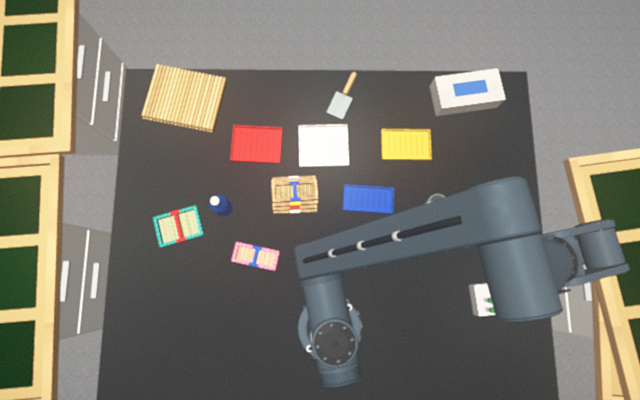

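View pics/scene0.png

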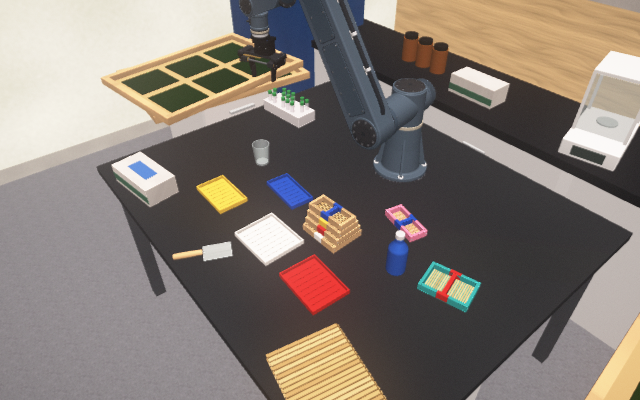

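The stack is at top-image (295,194). The trays are red (256,144), white (323,145), yellow (406,144) and blue (369,198). There are two look-alikes to avoid: pink at (256,256) and turquoise at (178,226). The bottle is at (219,205) and the beaker at about (435,200). Next I'll measure the trays and enlarge the stack.

```bash
cat > h.py <<'E'
import numpy as np, cv2
from rig import robot
def toworld(c,uv,z):
    K,T=c["camera_matrix"],c["T"]; uv=np.atleast_2d(uv).astype(float)
    d=np.c_[uv,np.ones(len(uv))]@np.linalg.inv(K).T@T[:3,:3].T
    return (T[:3,3]+d*((z-T[2,3])/d[:,2])[:,None])[:,:2]
def proj(c,P):
    T=c["T"]; p=(np.atleast_2d(P)-T[:3,3])@T[:3,:3]@c["camera_matrix"].T
    return p[:,:2]/p[:,2:]
def mask(img,col):
    h=cv2.cvtColor(img,cv2.COLOR_BGR2HSV); H,S,V=cv2.split(h)
    m={"red":((H<8)|(H>172))&(S>150)&(V>90),"yellow":(abs(H.astype(int)-26)<6)&(S>150)&(V>110),
       "blue":(abs(H.astype(int)-112)<12)&(S>130)&(V>60),"white":(S<45)&(V>150)}[col]
    return m.astype(np.uint8)
def rect(c,col,u,v,r,z):
    """outline rectangle (world) of the largest blob of a colour near pixel u,v"""
    m=mask(c["color"],col); w=np.zeros_like(m); w[v-r:v+r,u-r:u+r]=m[v-r:v+r,u-r:u+r]
    n,l,s,ce=cv2.connectedComponentsWithStats(w); k=1+s[1:,4].argmax()
    ys,xs=np.where(l==k); P=toworld(c,np.c_[xs,ys],z)
    return cv2.minAreaRect((P*1000).astype(np.float32)),s[k,4],ce[k]
E
python3 - <<'E'
from h import *
c=robot.camera("top")
for col,u,v in (("red",256,144),("white",323,145),("yellow",406,144),("blue",369,198)):
    print(col,rect(c,col,u,v,33,.013))
i=c["color"]
cv2.imwrite("pics/crop1.png",cv2.resize(i[150:280,140:340],None,fx=4,fy=4,interpolation=cv2.INTER_CUBIC))
s=robot.camera("scene")["color"]
cv2.imwrite("pics/crop2.png",cv2.resize(s[190:260,290:380],None,fx=8,fy=8,interpolation=cv2.INTER_CUBIC))
E
```

```text
red (((632.7987670898438, 254.49896240234375), (175.39283752441406, 134.0563507080078), 87.40547180175781), np.int32(1756), array([255.84453303, 143.86275626]))
white (((628.9412231445312, 13.948745727539062), (156.4615020751953, 181.30393981933594), 0.39991486072540283), np.int32(2158), array([323.04402224, 144.92400371]))
yellow (((634.017333984375, -282.582763671875), (175.2561798095703, 112.65144348144531), 89.57974243164062), np.int32(304), array([410.97697368, 140.43421053]))
blue (((433.3802185058594, -141.4951934814453), (175.41957092285156, 91.59379577636719), 85.3750991821289), np.int32(1276), array([368.2460815 , 198.91065831]))
```

View pics/crop1.png

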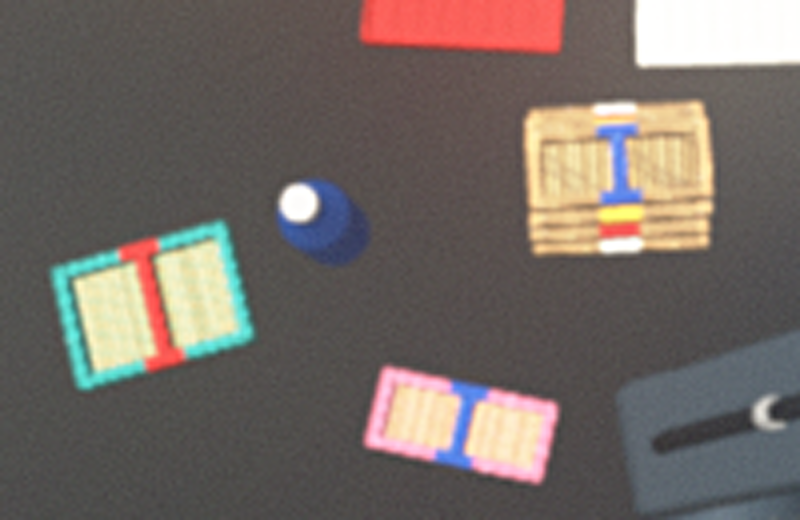

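View pics/crop2.png

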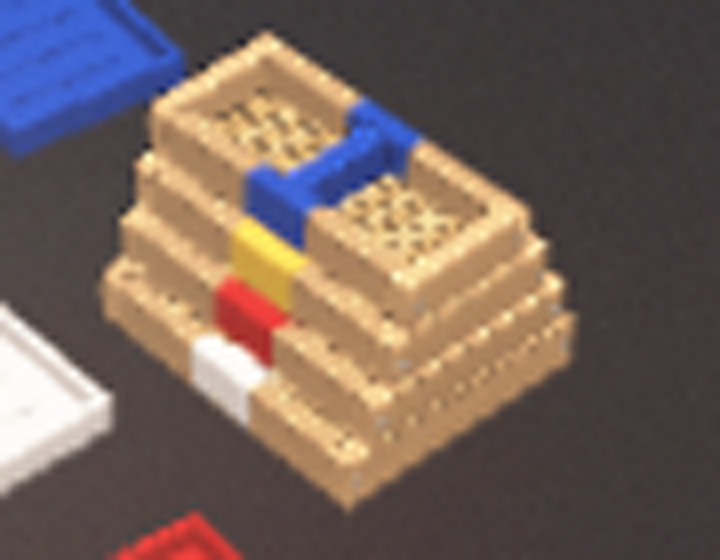

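The blue frame is the top of the wooden stack, with its I-shaped mark at about px (294.5,191). The pink one at (256,256) is the look-alike, so I'll leave it alone. Next I'll fit box models in both cameras for accurate poses.

```bash
cat >> h.py <<'E'
from scipy.optimize import minimize
DY={"blue":.066,"yellow":.086,"red":.106,"white":.126}
F=4
def box(cx,cy,sx,sy,z0,z1):
    return np.array([[cx+a*sx/2,cy+b*sy/2,z] for a in(-1,1) for b in(-1,1) for z in(z0,z1)])
def boxes(kind,col,z,L=.026):
    w=DY[col]
    if kind=="tray": return [box(0,0,w+.024,.174,0,.016)]
    return [box(0,0,w-.02,.012,z+.012,z+.024)]+[box(s*(w/2-.005),0,.010,L,z,z+.024) for s in(-1,1)]
def render(c,p,B,o,shape):
    R=np.array([[np.cos(p[2]),-np.sin(p[2])],[np.sin(p[2]),np.cos(p[2])]]); m=np.zeros(shape,np.uint8)
    for b in B:
        q=b.copy(); q[:,:2]=b[:,:2]@R.T+p[:2]
        uv=(proj(c,q)-o+.5)*F-.5
        cv2.fillConvexPoly(m,cv2.convexHull(np.round(uv*16).astype(np.int32)),1,shift=4)
    return m
def fit(cams,kind,col,p0,z=0):
    data=[]
    for c in cams:
        P=np.vstack([b+[p0[0],p0[1],0] for b in boxes(kind,col,z)]); uv=proj(c,P)
        a=np.maximum(np.floor(uv.min(0)-10),0).astype(int); b=np.ceil(uv.max(0)+10).astype(int)
        im=cv2.resize(c["color"][a[1]:b[1],a[0]:b[0]],None,fx=F,fy=F,interpolation=cv2.INTER_CUBIC)
        m=mask(im,col); n,l,s,_=cv2.connectedComponentsWithStats(m); m=(l==1+s[1:,4].argmax()).astype(np.uint8)
        if kind=="tray": m=cv2.drawContours(m*0,[cv2.convexHull(np.argwhere(m)[:,::-1].astype(np.int32))],-1,1,-1)
        data.append((c,a,m))
    def cost(x):
        p=[x[0]/1000,x[1]/1000,x[2]/100]; B=boxes(kind,col,z,x[3]/1000 if len(x)>3 else .026); r=0
        for c,a,m in data:
            k=render(c,p,B,a,m.shape); r+=1-(k&m).sum()/max((k|m).sum(),1)
        return r/len(data)
    x0=[p0[0]*1000,p0[1]*1000,p0[2]*100]+([26] if kind!="tray" else [])
    S=np.vstack([x0]+[np.add(x0,np.eye(len(x0))[i]*6) for i in range(len(x0))])
    for _ in range(2):
        r=minimize(cost,x0,method="Nelder-Mead",options=dict(initial_simplex=S,xatol=.05,fatol=1e-4)); x0=r.x; S=np.vstack([x0]+[x0-np.eye(len(x0))[i]*4 for i in range(len(x0))])
    x=r.x; return dict(x_mm=x[0].round(1),y_mm=x[1].round(1),yaw_deg=np.degrees(x[2]/100).round(2),L=x[3:].round(1),cost=round(r.fun,3))
E
sed -i 's/(abs(H.astype(int)-26)<6)&(S>150)&(V>110)/(abs(H.astype(int)-25)<5)\&(S>165)\&(V>140)/' h.py
python3 - <<'E'
from h import *
t,s=robot.camera("top"),robot.camera("scene")
for col,p in (("red",(.632,.254,-.04)),("white",(.629,.014,0)),("yellow",(.634,-.283,0)),("blue",(.433,-.141,-.08))):
    for n,cs in(("top",[t]),("scene",[s]),("both",[t,s])): print(col,n,fit(cs,"tray",col,p))
p=toworld(t,[294.5,191],.096)[0]; print(p)
for n,cs in(("top",[t]),("scene",[s]),("both",[t,s])): print("frame",n,fit(cs,"frame","blue",(p[0],p[1],0),.072))
print("bottle",toworld(t,[219,205],.1),"beaker",toworld(t,[435,200],.08))
E
```

```text
red top {'x_mm': np.float64(633.7), 'y_mm': np.float64(254.6), 'yaw_deg': np.float64(-2.92), 'L': array([], dtype=float64), 'cost': np.float64(0.011)}
red scene {'x_mm': np.float64(629.4), 'y_mm': np.float64(257.0), 'yaw_deg': np.float64(-2.99), 'L': array([], dtype=float64), 'cost': np.float64(0.012)}
red both {'x_mm': np.float64(632.0), 'y_mm': np.float64(255.3), 'yaw_deg': np.float64(-2.82), 'L': array([], dtype=float64), 'cost': np.float64(0.039)}
white top {'x_mm': np.float64(629.5), 'y_mm': np.float64(15.9), 'yaw_deg': np.float64(1.88), 'L': array([], dtype=float64), 'cost': np.float64(0.062)}
white scene {'x_mm': np.float64(625.3), 'y_mm': np.float64(16.9), 'yaw_deg': np.float64(1.38), 'L': array([], dtype=float64), 'cost': np.float64(0.018)}
white both {'x_mm': np.float64(627.3), 'y_mm': np.float64(17.2), 'yaw_deg': np.float64(1.74), 'L': array([], dtype=float64), 'cost': np.float64(0.056)}
yellow top {'x_mm': np.float64(747.3), 'y_mm': np.float64(-384.5), 'yaw_deg': np.float64(17.17), 'L': array([], dtype=float64), 'cost': np.float64(0.937)}
yellow scene {'x_mm': np.float64(
[... 558 characters left out ...]
, 'cost': np.float64(0.018)}
blue both {'x_mm': np.float64(431.8), 'y_mm': np.float64(-140.6), 'yaw_deg': np.float64(-3.48), 'L': array([], dtype=float64), 'cost': np.float64(0.052)}
[0.44371297 0.11247815]
frame top {'x_mm': np.float64(445.7), 'y_mm': np.float64(113.5), 'yaw_deg': np.float64(3.88), 'L': array([21.5]), 'cost': np.float64(0.555)}
frame scene {'x_mm': np.float64(444.3), 'y_mm': np.float64(114.8), 'yaw_deg': np.float64(3.15), 'L': array([20.8]), 'cost': np.float64(0.263)}
frame both {'x_mm': np.float64(443.4), 'y_mm': np.float64(113.4), 'yaw_deg': np.float64(3.89), 'L': array([19.9]), 'cost': np.float64(0.415)}
bottle [[0.39598258 0.35746915]] beaker [[ 0.41715872 -0.35574709]]
```

Request:
carry_out:
  dr:
    - [0,0,-0.31]
    - [0,0,-0.31]
    - [0,0,-0.31]
    - [0,0,-0.31]
    - [0,0,-0.31]
    - [0,0,-0.31]
    - [0,0,-0.31]
    - [0,0,-0.31]
    - [0,0,-0.31]
    - [0,0,-0.31]
    - [0,0,-0.31]
    - [0,0,-0.31]
    - [0,0,-0.31]
    - [0,0,-0.31]
    - [0,0,-0.31]
    - [0,0,-0.31]
    - [0,0,-0.31]
    - [0,0,-0.31]
    - [0,0,-0.31]
    - [0,0,-0.31]
  translation:
    - [20,33,0]
    - [20,33,0]
    - [20,33,0]
    - [20,33,0]
    - [20,33,0]
    - [20,33,0]
    - [20,33,0]
    - [20,33,0]
    - [20,33,0]
    - [20,33,0]
    - [21.7,69.6,-3]
    - [21.7,69.6,-3]
    - [21.7,69.6,-3]
    - [21.7,69.6,-3]
    - [21.7,69.6,-3]
    - [21.7,69.6,-3]
    - [21.7,69.6,-3]
    - [21.7,69.6,-3]
    - [21.7,69.6,-3]
    - [21.7,69.6,-3]
  grip: [0.5,0.5,0.5,0.5,0.5,0.5,0.5,0.5,0.5,0.5,0.5,0.5,0.5,0.5,0.5,0.5,0.5,0.5,0.5,0.5]
  newtons: 25

```text
time: 1.97
position: [0.4447, 0.1191, 0.1923]
tool_rot: [0.999, 0.035, -0.0, -0.001]
ft_force: [0.3, 0.2, -0.4]
grip_width: 0.0436
```

```bash
python3 - <<'E'
from h import *
t,s=robot.camera("top"),robot.camera("scene")
print(robot.get_obs()["position"])
im=t["color"]; print(cv2.cvtColor(im[138:150:3,395:420:8],cv2.COLOR_BGR2HSV).tolist())
cv2.imwrite("pics/s1.png",np.vstack([cv2.resize(s["color"][120:270,240:390],(600,600),interpolation=cv2.INTER_CUBIC)]))
E
```

```text
[0.44519181 0.1150584  0.19247901]
[[[27, 147, 253], [27, 146, 254], [26, 153, 252], [27, 146, 254]], [[26, 146, 253], [27, 146, 254], [26, 153, 252], [27, 148, 254]], [[27, 148, 253], [27, 146, 254], [26, 152, 252], [27, 148, 254]], [[27, 147, 253], [27, 145, 254], [26, 153, 252], [27, 148, 254]]]
```

View pics/s1.png

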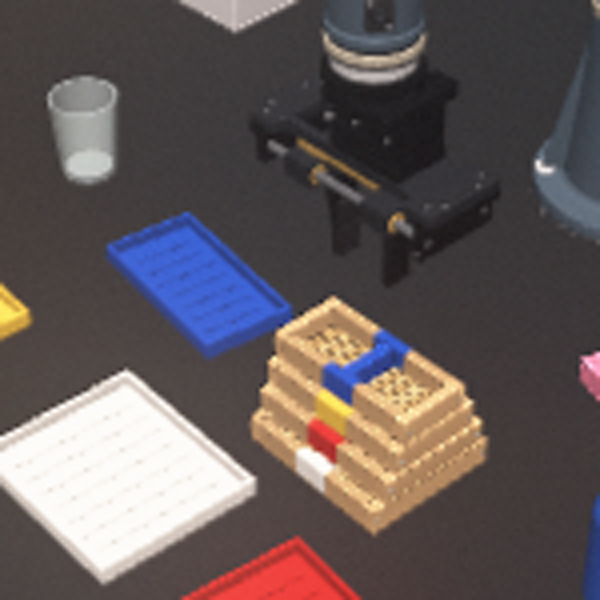

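The gripper is above the blue batten with its jaws straddling it along y. Lowering and gripping.

Request:
carry_out:
  dr:
    - [0,0,0]
    - [0,0,0]
    - [0,0,0]
    - [0,0,0]
    - [0,0,0]
    - [0,0,0]
    - [0,0,0]
    - [0,0,0]
    - [0,0,0]
    - [0,0,0]
    - [0,0,0]
    - [0,0,0]
  translation:
    - [0,0,-3]
    - [0,0,-6]
    - [0,0,-8]
    - [0,0,-9]
    - [0,0,-10]
    - [0,0,-10.7]
    - [0,0,-11.2]
    - [0,0,-11.2]
    - [0,0,-11.2]
    - [0,0,-11.2]
    - [0,0,-11.2]
    - [0,0,-11.2]
  grip: [0.5,0.5,0.5,0.5,0.5,0.5,0.5,0.5,0,0,0,0]
  newtons: 25

```text
time: 3.07
position: [0.4457, 0.1142, 0.0811]
tool_rot: [0.999, 0.032, 0.001, 0.0]
ft_force: [-1.2, 0.1, -0.4]
grip_width: 0.0245
```

Request:
carry_out:
  dr:
    - [0,0,0]
    - [0,0,0]
    - [0,0,0]
    - [0,0,0]
    - [0,0,0]
    - [0,0,0]
  translation:
    - [0,0,0]
    - [0,0,0]
    - [0,0,0]
    - [0,0,0]
    - [0,0,0]
    - [0,0,0]
  grip: [0,0,0,0,0,0]

```text
time: 3.57
position: [0.4454, 0.1143, 0.0808]
tool_rot: [0.999, 0.032, 0.0, -0.0]
ft_force: [-0.1, 0.3, 5.5]
grip_width: 0.0115
```

Request:
carry_out:
  dr:
    - [0,0,0]
    - [0,0,0]
    - [0,0,0]
    - [0,0,0]
    - [0,0,0]
    - [0,0,0]
  translation:
    - [0,0,0.5]
    - [0,0,1.5]
    - [0,0,3]
    - [0,0,4.5]
    - [0,0,5.5]
    - [0,0,6]
  grip: [0,0,0,0,0,0]

```text
time: 4.07
position: [0.4457, 0.1142, 0.1417]
tool_rot: [0.999, 0.032, 0.001, 0.0]
ft_force: [0.5, -0.2, -1.1]
grip_width: 0.012
```

Request:
carry_out:
  dr:
    - [0,0,0]
    - [0,0,-0.02]
    - [0,0,-0.04]
    - [0,0,-0.06]
    - [0,0,-0.08]
    - [0,0,-0.1]
    - [0,0,-0.12]
    - [0,0,-0.13]
    - [0,0,-0.13]
    - [0,0,-0.13]
    - [0,0,-0.13]
    - [0,0,-0.13]
    - [0,0,-0.13]
    - [0,0,-0.13]
  translation:
    - [-0.1,-1,0]
    - [-0.2,-3,0]
    - [-0.3,-5.5,0]
    - [-0.5,-8,0]
    - [-0.6,-11,0]
    - [-0.7,-14,0]
    - [-0.8,-17,0]
    - [-1,-20,-1]
    - [-1.1,-22.5,-2]
    - [-1.2,-24,-3.5]
    - [-1.3,-25,-5]
    - [-1.3,-25.5,-6]
    - [-1.3,-25.5,-7]
    - [-1.3,-25.5,-7]
  grip: [0,0,0,0,0,0,0,0,0,0,0,0,0,0]

```text
time: 5.23
position: [0.4305, -0.1405, 0.0685]
tool_rot: [0.999, -0.034, -0.002, -0.001]
ft_force: [-0.5, 1.1, -0.4]
grip_width: 0.0116
```

```bash
sed -i 's/(S>165)&(V>140)/(S>125)\&(V>140)/' h.py; python3 - <<'E'
from h import *
t,s=robot.camera("top"),robot.camera("scene")
print(robot.get_obs()["position"],robot.get_obs()["ft_force"])
a=cv2.resize(s["color"][150:250,220:370],None,fx=5,fy=5,interpolation=cv2.INTER_CUBIC)
cv2.imwrite("pics/s2.png",a)
for col,p in (("yellow",(.632,-.284,0)),):
    for n,cs in(("top",[t]),("scene",[s]),("both",[t,s])): print(col,n,fit(cs,"tray",col,p))
E
```

```text
[ 0.43144896 -0.14031455  0.07002057] [-0.1973331  -0.30565069 -1.11505307]
yellow top {'x_mm': np.float64(637.0), 'y_mm': np.float64(-284.2), 'yaw_deg': np.float64(0.11), 'L': array([], dtype=float64), 'cost': np.float64(0.291)}
yellow scene {'x_mm': np.float64(629.1), 'y_mm': np.float64(-284.5), 'yaw_deg': np.float64(-0.75), 'L': array([], dtype=float64), 'cost': np.float64(0.038)}
yellow both {'x_mm': np.float64(631.3), 'y_mm': np.float64(-284.2), 'yaw_deg': np.float64(-0.32), 'L': array([], dtype=float64), 'cost': np.float64(0.208)}
```

View pics/s2.png

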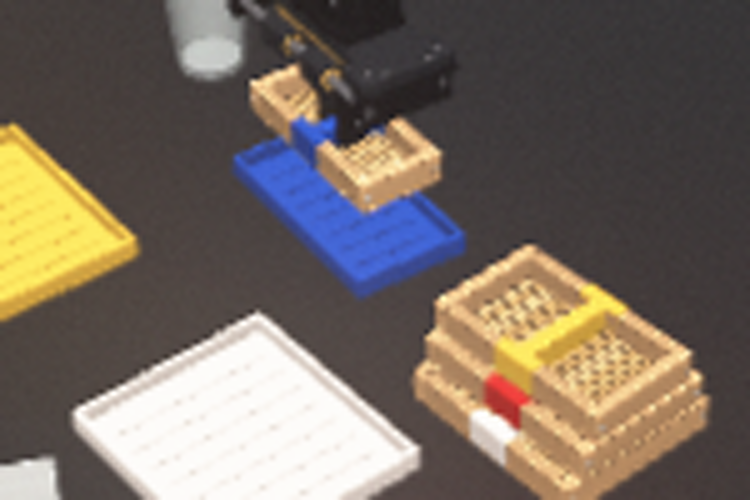

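The blue frame is level and lined up over the blue tray, and the yellow frame is exposed at about px (330,220) in the scene image. Lowering.

Request:
carry_out:
  dr:
    - [0,0,0]
    - [0,0,0]
    - [0,0,0]
    - [0,0,0]
    - [0,0,0]
    - [0,0,0]
    - [0,0,0]
    - [0,0,0]
    - [0,0,0]
    - [0,0,0]
    - [0,0,0]
    - [0,0,0]
  translation:
    - [0,0,-1]
    - [0,0,-2.2]
    - [0,0,-3.4]
    - [0,0,-4.4]
    - [0,0,-5]
    - [0,0,-5.3]
    - [0,0,-5.5]
    - [0,0,-5.6]
    - [0,0,-5.7]
    - [0,0,-5.75]
    - [0,0,-5.75]
    - [0,0,-5.75]
  grip: [0,0,0,0,0,0,0,0,0,0,0,0]

```text
time: 6.33
position: [0.4324, -0.1409, 0.0133]
tool_rot: [0.999, -0.033, 0.0, 0.0]
ft_force: [-0.4, 0.2, -0.6]
grip_width: 0.0119
```

Request:
carry_out:
  dr:
    - [0,0,0]
    - [0,0,0]
    - [0,0,0]
    - [0,0,0]
    - [0,0,0]
    - [0,0,0]
    - [0,0,0]
    - [0,0,0]
    - [0,0,0]
    - [0,0,0]
    - [0,0,0]
    - [0,0,0]
  translation:
    - [0,0,0]
    - [0,0,0]
    - [0,0,0]
    - [0,0,0]
    - [0,0,0]
    - [0,0,1]
    - [0,0,3]
    - [0,0,6]
    - [0,0,9]
    - [0,0,12]
    - [0,0,14]
    - [0,0,14]
  grip: [0.45,0.45,0.45,0.45,0.45,0.45,0.45,0.45,0.45,0.45,0.45,0.45]

```text
time: 7.33
position: [0.4345, -0.1421, 0.1568]
tool_rot: [0.999, -0.033, 0.004, 0.002]
ft_force: [0.4, -0.6, 0.1]
grip_width: 0.0391
```

```bash
python3 - <<'E'
from h import *
t,s=robot.camera("top"),robot.camera("scene")
print(robot.get_obs()["position"])
p=(.4445,.114,.06)
for n,cs in(("top",[t]),("scene",[s]),("both",[t,s])):
    print("blue",n,fit(cs,"tray","blue",(.432,-.14,-.06))); print("yellow",n,fit(cs,"frame","yellow",p,.048))
a=cv2.resize(s["color"][150:250,220:370],None,fx=5,fy=5,interpolation=cv2.INTER_CUBIC)
cv2.imwrite("pics/s3.png",a)
E
```

```text
[ 0.43244204 -0.14089169  0.15360366]Traceback (most recent call last):
  File "<stdin>", line 6, in <module>
  File "h.py", line 43, in fit
    m=mask(im,col); n,l,s,_=cv2.connectedComponentsWithStats(m); m=(l==1+s[1:,4].argmax()).astype(np.uint8)
                                                                         ~~~~~~~~~~~~~~^^
ValueError: attempt to get argmax of an empty sequence
```

```bash
python3 - <<'E'
from h import *
t,s=robot.camera("top"),robot.camera("scene")
a=cv2.resize(s["color"][150:250,220:370],None,fx=5,fy=5,interpolation=cv2.INTER_CUBIC)
cv2.imwrite("pics/s3.png",a)
p=(.4445,.114,.06)
for n,cs in(("top",[t]),("scene",[s]),("both",[t,s])):
  try: print("yellow",n,fit(cs,"frame","yellow",p,.048))
  except Exception as e: print(n,e)
E
```

```text
top attempt to get argmax of an empty sequence
yellow scene {'x_mm': np.float64(437.3), 'y_mm': np.float64(111.8), 'yaw_deg': np.float64(8.32), 'L': array([20.3]), 'cost': np.float64(0.381)}
both attempt to get argmax of an empty sequence
```

View pics/s3.png

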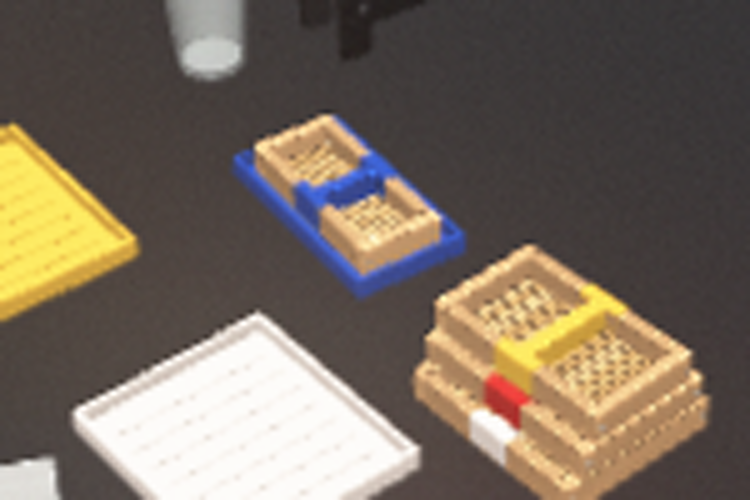

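Blue rests inside its tray (crop centre at about (350,200)). The automatic yellow mark fit is poor because the wood is a similar colour. I'll use the picked top-rim corners of the yellow frame instead: (530,247), (692,355), (595,409) and (437,303) in the crop.

```bash
python3 - <<'E'
from h import *
s=robot.camera("scene")
P=np.array([[530,247],[692,355],[595,409],[437,303]])
W=toworld(s,(P+.5)/5-.5+[220,150],.072)*1000; print(W.round(1), W.mean(0).round(1))
d=[W[i]-W[(i+1)%4] for i in range(4)]; print([(round(np.hypot(*v)),np.degrees(np.arctan2(v[1],v[0])).round(1)) for v in d])
B=np.array([[585,300],[518,345]]); print(toworld(s,(B+.5)/5-.5+[220,150],.072)*1000)
E
```

```text
[[407.8  43. ]
 [395.9 190.3]
 [475.8 188.9]
 [490.9  48.8]] [442.6 117.8]
[(148, np.float64(-85.4)), (80, np.float64(179.0)), (141, np.float64(96.1)), (83, np.float64(3.9))]
[[414.20361414 107.23733754]
 [475.61915518 113.42916167]]
```

Request:
carry_out:
  dr:
    - [0,0,0.07]
    - [0,0,0.14]
    - [0,0,0.14]
    - [0,0,0.14]
    - [0,0,0.14]
    - [0,0,0.14]
    - [0,0,0.14]
    - [0,0,0.14]
    - [0,0,0.14]
    - [0,0,0.14]
    - [0,0,0.14]
    - [0,0,0.14]
    - [0,0,0.14]
    - [0,0,0.14]
    - [0,0,0.14]
    - [0,0,0.14]
    - [0,0,0.14]
  translation:
    - [0.3,3,0]
    - [0.6,7,0]
    - [0.9,11,0]
    - [1.2,15,0]
    - [1.2,19,0]
    - [1.2,22.5,0]
    - [1.2,24.5,0]
    - [1.2,25.5,0]
    - [1.2,25.5,0]
    - [1.2,25.5,-2]
    - [1.2,25.5,-4]
    - [1.2,25.5,-6]
    - [1.2,25.5,-7.5]
    - [1.2,25.5,-8.6]
    - [1.2,25.5,-9.3]
    - [1.2,25.5,-9.7]
    - [1.2,25.5,-9.7]
  grip: [0.5,0.5,0.5,0.5,0.5,0.5,0.5,0.5,0.5,0.5,0.5,0.5,0.5,0.5,0.5,0.5,0.5]

```text
time: 9.0
position: [0.444, 0.1132, 0.0552]
tool_rot: [0.999, 0.036, -0.001, 0.0]
ft_force: [-0.2, 0.4, -0.6]
grip_width: 0.0437
```

Request:
carry_out:
  dr:
    - [0,0,0]
    - [0,0,0]
    - [0,0,0]
    - [0,0,0]
    - [0,0,0]
    - [0,0,0]
    - [0,0,0]
    - [0,0,0]
    - [0,0,0]
    - [0,0,0]
    - [0,0,0]
  translation:
    - [0,0,0]
    - [0,0,0]
    - [0,0,0]
    - [0,0,0]
    - [0,0,0]
    - [0,0,0]
    - [0,0,0]
    - [0,0,0]
    - [0,0,0]
    - [0,0,0]
    - [0,0,0]
  grip: [0,0,0,0,0,0,0,0,0,0,0]

```text
time: 9.92
position: [0.4444, 0.1143, 0.0564]
tool_rot: [0.999, 0.037, 0.0, -0.0]
ft_force: [-0.5, 0.8, 5.8]
grip_width: 0.0116
```

Request:
carry_out:
  dr:
    - [0,0,0]
    - [0,0,0]
    - [0,0,0]
    - [0,0,0]
    - [0,0,0]
    - [0,0,0]
    - [0,0,-0.02]
    - [0,0,-0.04]
    - [0,0,-0.06]
    - [0,0,-0.08]
    - [0,0,-0.08]
    - [0,0,-0.08]
    - [0,0,-0.08]
    - [0,0,-0.08]
    - [0,0,-0.08]
    - [0,0,-0.08]
    - [0,0,-0.08]
    - [0,0,-0.08]
    - [0,0,-0.08]
    - [0,0,-0.08]
  translation:
    - [0,0,0.5]
    - [0,0,1.5]
    - [0,0,3]
    - [0,0,4.5]
    - [0,0,5.5]
    - [0.5,-1,6]
    - [1.5,-3.2,6]
    - [2.8,-6,6]
    - [4.2,-9,6]
    - [5.6,-12,6]
    - [7,-15,6]
    - [8.5,-18,6]
    - [9.9,-21,6]
    - [11.3,-24,6]
    - [12.7,-27,6]
    - [14.1,-30,6]
    - [15.5,-33,6]
    - [17,-36,6]
    - [18.1,-38.5,6]
    - [18.7,-39.8,6]
  grip: [0,0,0,0,0,0,0,0,0,0,0,0,0,0,0,0,0,0,0,0]

```text
time: 11.58
position: [0.632, -0.289, 0.1153]
tool_rot: [1.0, -0.004, 0.001, 0.001]
ft_force: [-0.1, -0.3, -1.1]
grip_width: 0.0118
```

Request:
carry_out:
  dr:
    - [0,0,0]
    - [0,0,0]
    - [0,0,0]
    - [0,0,0]
    - [0,0,0]
  translation:
    - [0,0,0]
    - [0,0,-2]
    - [0,0,-4]
    - [0,0,-5]
    - [0,0,-5]
  grip: [0,0,0,0,0]

```text
time: 12.0
position: [0.6282, -0.2817, 0.0624]
tool_rot: [1.0, -0.003, -0.004, -0.002]
ft_force: [-0.3, 0.1, -0.3]
grip_width: 0.0118
```

```bash
python3 - <<'E'
from h import *
t,s=robot.camera("top"),robot.camera("scene")
o=robot.get_obs();print(o["position"],o["tool_rot"],o["ft_force"],o["q"])
a=cv2.resize(s["color"][130:270,180:370],None,fx=4,fy=4,interpolation=cv2.INTER_CUBIC)
cv2.imwrite("pics/s4.png",a)
E
```

```text
[ 0.63070668 -0.28317589  0.06558777] [ 9.99995475e-01 -2.88571811e-03 -6.98403197e-04 -4.84379952e-04] [-0.0324582  -0.44490864 -0.39952397] [-5.83277605e-01  7.99121411e-01  1.36338548e+00  5.31717063e-05
  9.80785066e-01  9.93260547e-01]
```

View pics/s4.png

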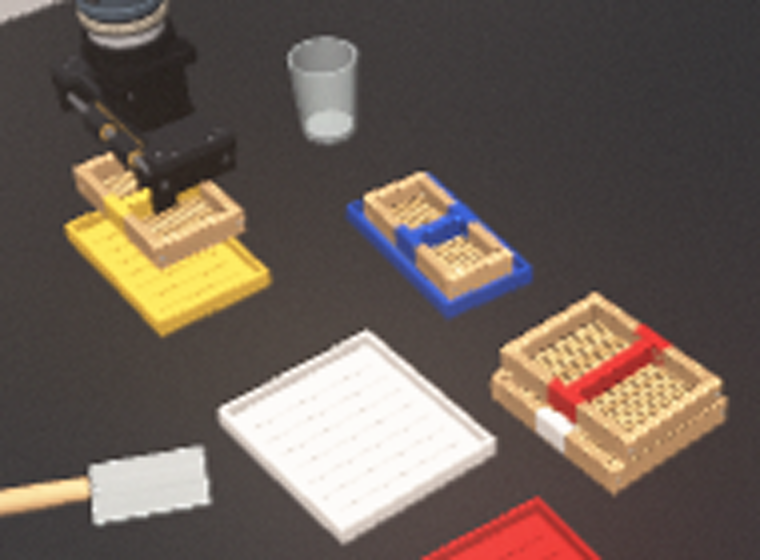

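Yellow is level over its tray, and red is now exposed with its batten at crop (610,373). Lowering, releasing and measuring the red frame.

Request:
carry_out:
  dr:
    - [0,0,0]
    - [0,0,0]
    - [0,0,0]
    - [0,0,0]
    - [0,0,0]
    - [0,0,0]
    - [0,0,0]
    - [0,0,0]
    - [0,0,0]
    - [0,0,0]
    - [0,0,0]
    - [0,0,0]
  translation:
    - [0,0,-1]
    - [0,0,-2.2]
    - [0,0,-3.4]
    - [0,0,-4.3]
    - [0,0,-4.8]
    - [0,0,-5.1]
    - [0,0,-5.25]
    - [0,0,-5.35]
    - [0,0,-5.4]
    - [0,0,-5.4]
    - [0,0,-5.4]
    - [0,0,-5.4]
  grip: [0,0,0,0,0,0,0,0,0,0,0,0]

```text
time: 13.1
position: [0.6316, -0.2841, 0.0125]
tool_rot: [1.0, -0.003, 0.0, 0.0]
ft_force: [0.7, 0.5, 0.7]
grip_width: 0.0116
```

Request:
carry_out:
  dr:
    - [0,0,0]
    - [0,0,0]
    - [0,0,0]
    - [0,0,0]
    - [0,0,0]
    - [0,0,0]
    - [0,0,0]
    - [0,0,0]
    - [0,0,0]
    - [0,0,0]
    - [0,0,0]
    - [0,0,0]
  translation:
    - [0,0,0]
    - [0,0,0]
    - [0,0,0]
    - [0,0,0]
    - [0,0,0]
    - [0,0,1]
    - [0,0,3]
    - [0,0,6]
    - [0,0,9]
    - [0,0,12]
    - [0,0,13]
    - [0,0,13]
  grip: [0.45,0.45,0.45,0.45,0.45,0.45,0.45,0.45,0.45,0.45,0.45,0.45]

```text
time: 14.1
position: [0.6335, -0.2852, 0.1467]
tool_rot: [1.0, -0.003, 0.004, 0.002]
ft_force: [0.4, 0.3, 0.1]
grip_width: 0.0389
```

```bash
python3 - <<'E'
from h import *
t,s=robot.camera("top"),robot.camera("scene")
o=robot.get_obs();print(o["position"],o["tool_rot"])
for n,c in(("top",[t]),("scene",[s]),("both",[t,s])):
  try: print(n,fit(c,"frame","red",(.444,.1145,.06),.024))
  except Exception as e: print(n,e)
for z,n,cc in((.04,"blue",(.433,-.141)),(.04,"yellow",(.631,-.284))): print(n,proj(s,[*cc,.028]))
a=cv2.resize(s["color"][130:270,180:370],None,fx=4,fy=4,interpolation=cv2.INTER_CUBIC)
cv2.imwrite("pics/s5.png",a)
E
```

```text
[ 0.63076139 -0.28348284  0.14183644] [ 9.99995187e-01 -3.08571082e-03 -2.80063294e-04 -1.63266437e-04]
top {'x_mm': np.float64(446.6), 'y_mm': np.float64(114.5), 'yaw_deg': np.float64(7.51), 'L': array([20.7]), 'cost': np.float64(0.683)}
scene {'x_mm': np.float64(441.5), 'y_mm': np.float64(120.0), 'yaw_deg': np.float64(3.44), 'L': array([22.1]), 'cost': np.float64(0.239)}
both {'x_mm': np.float64(442.2), 'y_mm': np.float64(119.1), 'yaw_deg': np.float64(0.69), 'L': array([27.6]), 'cost': np.float64(0.475)}
blue [[287.8248887  185.80785501]]
yellow [[219.71681547 188.19557524]]
```

View pics/s5.png

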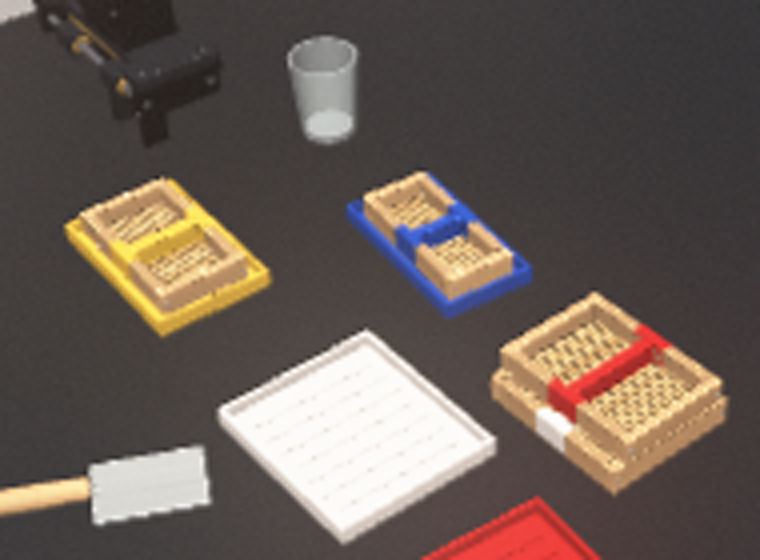

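Yellow lies in its tray. The red frame's top-rim corners in the crop are (596,297), (724,383), (626,443) and (502,352).

```bash
cat >> h.py <<'E'
def quad(c,P,f,o,z):
    W=toworld(c,(np.array(P)+.5)/f-.5+o,z)*1000; d=[W[i]-W[(i+1)%4] for i in range(4)]
    print(W.mean(0).round(1),[(round(np.hypot(*v)),np.degrees(np.arctan2(v[1],v[0])).round(1)) for v in d])
E
python3 - <<'E'
from h import *
s=robot.camera("scene")
quad(s,[[596,297],[724,383],[626,443],[502,352]],4,[180,130],.048)
B=np.array([[655,340],[565,388]]); print(toworld(s,(B+.5)/4-.5+[180,130],.048)*1000)
E
```

```text
[444.2 122.3] [(147, np.float64(-85.4)), (105, np.float64(-178.9)), (144, np.float64(94.2)), (104, np.float64(2.6))]
[[395.01848802 119.88658705]
 [488.79128455 117.8692441 ]]
```

Request:
carry_out:
  dr:
    - [0,0,0.07]
    - [0,0,0.07]
    - [0,0,0.07]
    - [0,0,0.07]
    - [0,0,0.07]
    - [0,0,0.07]
    - [0,0,0.07]
    - [0,0,0.07]
    - [0,0,0.07]
    - [0,0,0.07]
    - [0,0,0.07]
    - [0,0,0.07]
    - [0,0,0.07]
    - [0,0,0.07]
    - [0,0,0.07]
    - [0,0,0.07]
    - [0,0,0.07]
    - [0,0,0.07]
    - [0,0,0.07]
    - [0,0,0.07]
  translation:
    - [-1.4,3,0]
    - [-3.2,7,0]
    - [-5.1,11,0]
    - [-6.9,15,0]
    - [-8.8,19,0]
    - [-10.6,23,0]
    - [-12.5,27,0]
    - [-14.3,31,0]
    - [-16.2,35,0]
    - [-17.6,38,0]
    - [-18.6,40.2,0]
    - [-18.6,40.2,-1]
    - [-18.6,40.2,-3]
    - [-18.6,40.2,-5.5]
    - [-18.6,40.2,-7.5]
    - [-18.6,40.2,-9]
    - [-18.6,40.2,-10]
    - [-18.6,40.2,-10.6]
    - [-18.6,40.2,-10.9]
    - [-18.6,40.2,-10.9]
  grip: [0.5,0.5,0.5,0.5,0.5,0.5,0.5,0.5,0.5,0.5,0.5,0.5,0.5,0.5,0.5,0.5,0.5,0.5,0.5,0.5]

```text
time: 15.92
position: [0.4442, 0.1181, 0.0319]
tool_rot: [0.999, 0.032, -0.002, -0.0]
ft_force: [0.0, 0.2, 0.5]
grip_width: 0.0435
```

Request:
carry_out:
  dr:
    - [0,0,0]
    - [0,0,0]
    - [0,0,0]
    - [0,0,0]
    - [0,0,0]
    - [0,0,0]
    - [0,0,0]
    - [0,0,0]
    - [0,0,0]
    - [0,0,0]
    - [0,0,0]
  translation:
    - [0,0,0]
    - [0,0,0]
    - [0,0,0]
    - [0,0,0]
    - [0,0,0]
    - [0,0,0]
    - [0,0,0]
    - [0,0,0]
    - [0,0,0]
    - [0,0,0]
    - [0,0,0]
  grip: [0,0,0,0,0,0,0,0,0,0,0]

```text
time: 16.83
position: [0.4455, 0.1182, 0.0334]
tool_rot: [0.999, 0.032, 0.0, -0.0]
ft_force: [-0.4, -0.6, 5.5]
grip_width: 0.0118
```

Request:
carry_out:
  dr:
    - [0,0,0]
    - [0,0,0]
    - [0,0,0]
    - [0,0,0]
    - [0,0,0]
    - [0,0,0]
    - [0,0,-0.02]
    - [0,0,-0.04]
    - [0,0,-0.06]
    - [0,0,-0.08]
    - [0,0,-0.1]
    - [0,0,-0.115]
    - [0,0,-0.115]
    - [0,0,-0.115]
    - [0,0,-0.115]
    - [0,0,-0.115]
    - [0,0,-0.115]
    - [0,0,-0.115]
  translation:
    - [0,0,0.5]
    - [0,0,1.5]
    - [0,0,3]
    - [0,0,4.5]
    - [0,0,5.5]
    - [1,0,6]
    - [3,0.5,6]
    - [5.5,2,6]
    - [8,4,6]
    - [10.5,6,6]
    - [13,8,6]
    - [15,10,6]
    - [17,12,6]
    - [18.2,13.2,6]
    - [18.6,13.7,5]
    - [18.6,13.7,4]
    - [18.6,13.7,3]
    - [18.6,13.7,3]
  grip: [0,0,0,0,0,0,0,0,0,0,0,0,0,0,0,0,0,0]

```text
time: 18.33
position: [0.6271, 0.2535, 0.0591]
tool_rot: [1.0, -0.026, -0.004, 0.001]
ft_force: [-0.4, 0.9, -1.0]
grip_width: 0.0115
```

```bash
python3 - <<'E'
from h import *
s=robot.camera("scene")
o=robot.get_obs();print(o["position"],o["tool_rot"],o["ft_force"],o["grip_width"])
a=cv2.resize(s["color"][190:330,230:400],None,fx=4,fy=4,interpolation=cv2.INTER_CUBIC)
cv2.imwrite("pics/s6.png",a)
E
```

```text
[0.62799663 0.25364085 0.06029517] [ 9.99655734e-01 -2.59801403e-02 -3.52913844e-03  9.95106719e-04] [-0.87162563 -0.13393612 -1.15365787] 0.011553048106447259
```

View pics/s6.png

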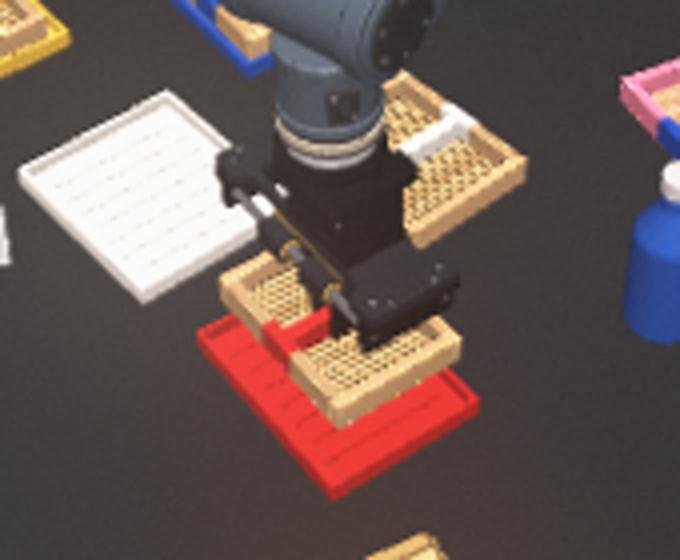

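Red is level over its tray, clear of the bottle. Lowering.

Request:
carry_out:
  dr:
    - [0,0,0]
    - [0,0,0]
    - [0,0,0]
    - [0,0,0]
    - [0,0,0]
    - [0,0,0]
    - [0,0,0]
    - [0,0,0]
    - [0,0,0]
    - [0,0,0]
    - [0,0,0]
    - [0,0,0]
  translation:
    - [0,0,0]
    - [0,0,0]
    - [0,0,-1]
    - [0,0,-2]
    - [0,0,-3]
    - [0,0,-3.8]
    - [0,0,-4.3]
    - [0,0,-4.6]
    - [0,0,-4.8]
    - [0,0,-4.9]
    - [0,0,-4.9]
    - [0,0,-4.9]
  grip: [0,0,0,0,0,0,0,0,0,0,0,0]

```text
time: 19.38
position: [0.6315, 0.2553, 0.0144]
tool_rot: [1.0, -0.026, 0.0, -0.0]
ft_force: [0.4, 0.2, -0.7]
grip_width: 0.0112
```

Request:
carry_out:
  dr:
    - [0,0,0]
    - [0,0,0]
    - [0,0,0]
    - [0,0,0]
    - [0,0,0]
    - [0,0,0]
    - [0,0,0]
    - [0,0,0]
    - [0,0,0]
    - [0,0,0]
    - [0,0,0]
    - [0,0,0]
    - [0,0,0]
    - [0,0,0]
    - [0,0,0]
  translation:
    - [0,0,-0.1]
    - [0,0,-0.1]
    - [0,0,-0.1]
    - [0,0,-0.1]
    - [0,0,-0.1]
    - [0,0,-0.1]
    - [0,0,-0.1]
    - [0,0,1]
    - [0,0,3]
    - [0,0,6]
    - [0,0,9]
    - [0,0,12]
    - [0,0,13]
    - [0,0,13]
    - [0,0,13]
  grip: [0,0,0.45,0.45,0.45,0.45,0.45,0.45,0.45,0.45,0.45,0.45,0.45,0.45,0.45]

```text
time: 20.63
position: [0.6311, 0.2552, 0.1445]
tool_rot: [1.0, -0.026, 0.0, -0.0]
ft_force: [-0.1, 0.7, -0.6]
grip_width: 0.0392
```

```bash
python3 - <<'E'
from h import *
s=robot.camera("scene");t=robot.camera("top")
o=robot.get_obs();print(o["position"],o["tool_rot"],o["ft_force"],o["grip_width"])
a=cv2.resize(s["color"][160:330,230:400],None,fx=3.5,fy=3.5,interpolation=cv2.INTER_CUBIC)
cv2.imwrite("pics/s7.png",a)
cv2.imwrite("pics/t7.png",cv2.resize(t["color"][110:250,190:460],None,fx=2.9,fy=2.9,interpolation=cv2.INTER_CUBIC))
E
```

```text
[0.62967972 0.254821   0.1420894 ] [ 9.99669960e-01 -2.56104283e-02 -1.95616637e-03  5.01164587e-04] [ 0.13272693 -0.61762788 -0.35707015] 0.03930073122357928
```

View pics/s7.png

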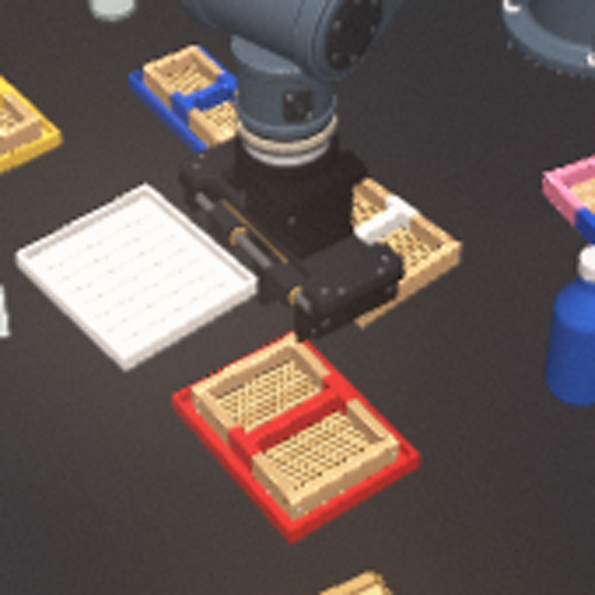

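Red lies in its tray. The arm hides part of the white frame, so I'll move aside and look again.

Request:
carry_out:
  dr:
    - [0,0,0.09]
    - [0,0,0.09]
    - [0,0,0.09]
    - [0,0,0.09]
    - [0,0,0.09]
    - [0,0,0.09]
    - [0,0,0.09]
    - [0,0,0.09]
    - [0,0,0.09]
    - [0,0,0.09]
    - [0,0,0.09]
    - [0,0,0.09]
    - [0,0,0.09]
  translation:
    - [-1,-3,2]
    - [-3,-7,2]
    - [-6,-11,2]
    - [-9,-15,2]
    - [-12,-19,2]
    - [-15,-23,2]
    - [-17,-27,2]
    - [-18.5,-30,2]
    - [-18.5,-33,2]
    - [-18.5,-36,2]
    - [-18.5,-38,2]
    - [-18.5,-38,2]
    - [-18.5,-38,2]
  grip: [0.5,0.5,0.5,0.5,0.5,0.5,0.5,0.5,0.5,0.5,0.5,0.5,0.5]

```text
time: 21.82
position: [0.4452, -0.1256, 0.1626]
tool_rot: [1.0, 0.018, -0.001, -0.001]
ft_force: [0.3, 0.5, -0.3]
grip_width: 0.0435
```

```bash
python3 - <<'E'
from h import *
s=robot.camera("scene")
o=robot.get_obs();print(o["position"],o["tool_rot"],o["ft_force"],o["grip_width"])
print(fit([s],"frame","white",(.445,.116,.06),0))
a=cv2.resize(s["color"][175:295,260:380],None,fx=5,fy=5,interpolation=cv2.INTER_CUBIC)
cv2.imwrite("pics/s8.png",a)
E
```

```text
[ 0.44502446 -0.12435275  0.16271595] [ 0.99982539  0.01857345 -0.00165791 -0.00121269] [-0.5077649   0.04081517 -0.40399288] 0.04368691265805026
{'x_mm': np.float64(444.4), 'y_mm': np.float64(119.1), 'yaw_deg': np.float64(3.01), 'L': array([27.7]), 'cost': np.float64(0.194)}
```

View pics/s8.png

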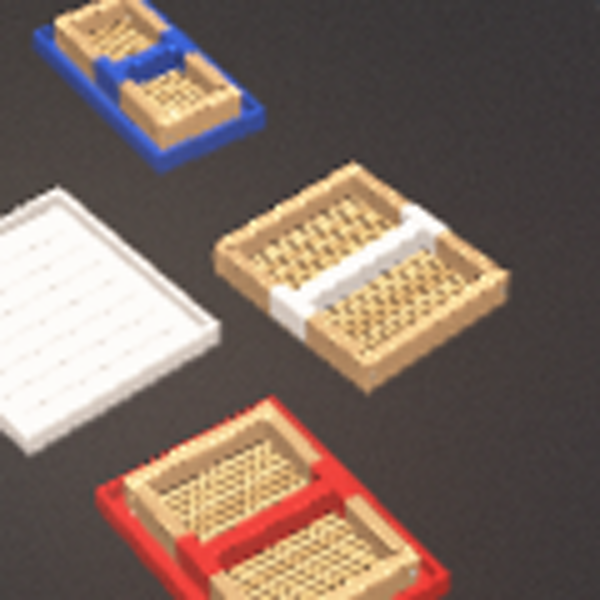

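White frame: fit centre about (446,118) mm with yaw 3°, batten at crop (360,265). All the others look well placed. Picking white.

Request:
carry_out:
  dr:
    - [0,0,0.02]
    - [0,0,0.02]
    - [0,0,0.02]
    - [0,0,0.02]
    - [0,0,0.02]
    - [0,0,0.02]
    - [0,0,0.02]
    - [0,0,0.02]
    - [0,0,0.02]
    - [0,0,0.02]
    - [0,0,0.02]
    - [0,0,0.02]
    - [0,0,0.02]
    - [0,0,0.02]
    - [0,0,0.02]
    - [0,0,0.02]
    - [0,0,0.02]
    - [0,0,0.02]
  translation:
    - [0.1,3,0]
    - [0.1,7,0]
    - [0.1,11,0]
    - [0.1,15,0]
    - [0.1,19,0]
    - [0.1,22,0]
    - [0.1,24.3,0]
    - [0.1,24.3,-1]
    - [0.1,24.3,-4]
    - [0.1,24.3,-7]
    - [0.1,24.3,-10]
    - [0.1,24.3,-12]
    - [0.1,24.3,-13.5]
    - [0.1,24.3,-14.5]
    - [0.1,24.3,-15]
    - [0.1,24.3,-15.3]
    - [0.1,24.3,-15.4]
    - [0.1,24.3,-15.4]
  grip: [0.5,0.5,0.5,0.5,0.5,0.5,0.5,0.5,0.5,0.5,0.5,0.5,0.5,0.5,0.5,0.5,0.5,0.5]

```text
time: 23.37
position: [0.4475, 0.1184, 0.0104]
tool_rot: [1.0, 0.03, 0.0, -0.0]
ft_force: [-0.3, -0.3, 0.9]
grip_width: 0.0439
```

Request:
carry_out:
  dr:
    - [0,0,0]
    - [0,0,0]
    - [0,0,0]
    - [0,0,0]
    - [0,0,0]
    - [0,0,0]
    - [0,0,0]
    - [0,0,0]
    - [0,0,0]
    - [0,0,0]
    - [0,0,0]
  translation:
    - [0,0,0]
    - [0,0,0]
    - [0,0,0]
    - [0,0,0]
    - [0,0,0]
    - [0,0,0]
    - [0,0,0]
    - [0,0,0]
    - [0,0,0]
    - [0,0,0]
    - [0,0,0]
  grip: [0,0,0,0,0,0,0,0,0,0,0]

```text
time: 24.28
position: [0.4474, 0.1182, 0.0102]
tool_rot: [1.0, 0.029, 0.0, 0.0]
ft_force: [-0.2, 0.1, 5.1]
grip_width: 0.0123
```

Request:
carry_out:
  dr:
    - [0,0,0]
    - [0,0,0]
    - [0,0,0]
    - [0,0,0]
    - [0,0,0]
    - [0,0,0]
    - [0,0,-0.01]
    - [0,0,-0.02]
    - [0,0,-0.03]
    - [0,0,-0.03]
    - [0,0,-0.03]
    - [0,0,-0.03]
    - [0,0,-0.03]
    - [0,0,-0.03]
    - [0,0,-0.03]
    - [0,0,-0.03]
    - [0,0,-0.03]
    - [0,0,-0.03]
  translation:
    - [0,0,0.5]
    - [0,0,1.5]
    - [0,0,3]
    - [0,0,4.5]
    - [0,0,5.5]
    - [1,-0.5,6]
    - [3,-1.7,6]
    - [5.5,-3.1,6]
    - [8,-4.5,6]
    - [10.5,-5.9,6]
    - [13,-7.3,6]
    - [15.5,-8.7,6]
    - [17.2,-9.7,6]
    - [18.1,-10.2,6]
    - [18.1,-10.2,5]
    - [18.1,-10.2,4.5]
    - [18.1,-10.2,4.5]
    - [18.1,-10.2,4.5]
  grip: [0,0,0,0,0,0,0,0,0,0,0,0,0,0,0,0,0,0]

```text
time: 25.78
position: [0.6254, 0.0174, 0.0539]
tool_rot: [1.0, 0.015, -0.002, -0.0]
ft_force: [0.7, 0.4, -1.6]
grip_width: 0.0115
```

```bash
python3 - <<'E'
from h import *
s=robot.camera("scene")
o=robot.get_obs();print(o["position"],o["tool_rot"],o["ft_force"],o["grip_width"])
cv2.imwrite("pics/s9.png",cv2.resize(s["color"][170:290,190:350],None,fx=4,fy=4,interpolation=cv2.INTER_CUBIC))
E
```

```text
[0.62624818 0.01727681 0.05437755] [ 9.99887526e-01  1.49118371e-02 -1.56921061e-03 -3.30661203e-04] [ 0.77591033  0.08405847 -0.62110932] 0.012052517996225191
```

View pics/s9.png

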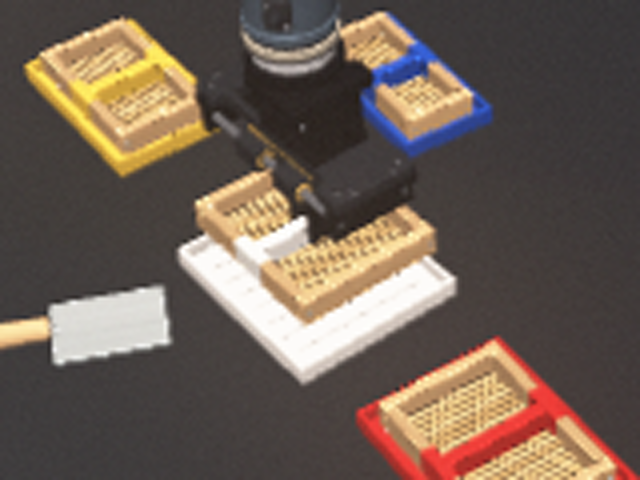

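White is level over its tray. Lowering.

Request:
carry_out:
  dr:
    - [0,0,0]
    - [0,0,0]
    - [0,0,0]
    - [0,0,0]
    - [0,0,0]
    - [0,0,0]
    - [0,0,0]
    - [0,0,0]
    - [0,0,0]
    - [0,0,0]
    - [0,0,0]
    - [0,0,0]
    - [0,0,0]
  translation:
    - [0,0,0]
    - [0,0,0]
    - [0,0,-0.8]
    - [0,0,-1.6]
    - [0,0,-2.4]
    - [0,0,-3]
    - [0,0,-3.4]
    - [0,0,-3.7]
    - [0,0,-3.9]
    - [0,0,-4]
    - [0,0,-4.1]
    - [0,0,-4.1]
    - [0,0,-4.1]
  grip: [0,0,0,0,0,0,0,0,0,0,0,0,0]

```text
time: 26.92
position: [0.6285, 0.0161, 0.0144]
tool_rot: [1.0, 0.014, 0.0, 0.0]
ft_force: [0.1, 0.2, -1.6]
grip_width: 0.012
```

Request:
carry_out:
  dr:
    - [0,0,0]
    - [0,0,0]
    - [0,0,0]
    - [0,0,0]
    - [0,0,0]
    - [0,0,0]
    - [0,0,0]
    - [0,0,0]
    - [0,0,0]
    - [0,0,0]
    - [0,0,0]
    - [0,0,0]
    - [0,0,0]
    - [0,0,0]
    - [0,0,0]
    - [0,0,0]
    - [0,0,0]
    - [0,0,0]
    - [0,0,0]
    - [0,0,0]
  translation:
    - [0,0,-0.1]
    - [0,0,-0.1]
    - [0,0,-0.1]
    - [0,0,-0.1]
    - [0,0,-0.1]
    - [0,0,-0.1]
    - [0,0,-0.1]
    - [0,0,-0.1]
    - [0,0,1]
    - [0,0,3]
    - [0,0,6]
    - [0,0,10]
    - [0,0,14]
    - [0,0,18]
    - [-3,0,20]
    - [-7,0,20]
    - [-11,0,20]
    - [-15,0,20]
    - [-18,0,20]
    - [-18,0,20]
  grip: [0,0,0.45,0.45,0.45,0.45,0.45,0.45,0.45,0.45,0.45,0.45,0.45,0.45,0.45,0.45,0.45,0.45,0.45,0.45]

```text
time: 28.58
position: [0.4395, 0.0178, 0.2139]
tool_rot: [1.0, 0.015, -0.005, -0.001]
ft_force: [-0.9, -0.5, -0.1]
grip_width: 0.0394
```

```bash
python3 - <<'E'
from h import *
s,t=robot.camera("scene"),robot.camera("top")
o=robot.get_obs();print(o["position"],o["time"],abs(o["joint_velocities"]).max())
A=cv2.resize(s["color"][150:330,170:420],(750,540),interpolation=cv2.INTER_CUBIC)
cv2.imwrite("pics/s10.png",A)
cv2.imwrite("pics/t10.png",cv2.resize(t["color"][110:250,190:460],None,fx=2.9,fy=2.9,interpolation=cv2.INTER_CUBIC))
E
```

```text
[0.44762007 0.01626919 0.21505627] 28.6833 0.07604299691929783
```

View pics/s10.png

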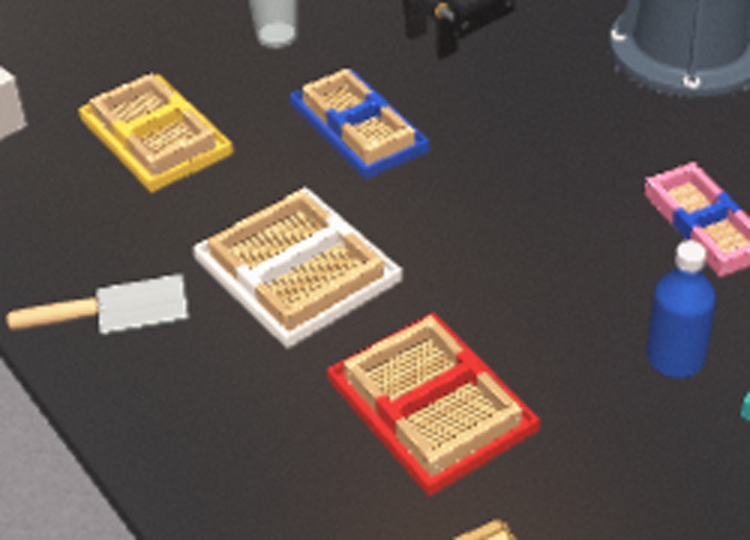

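View pics/t10.png

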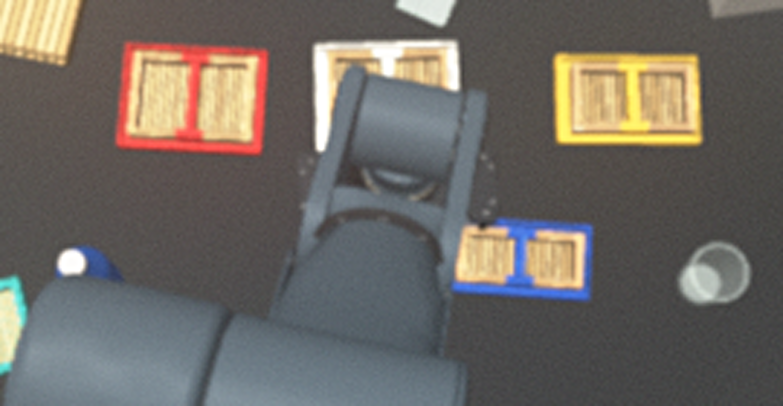

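All four frames lie flat inside their own trays, with rim visible around each. The bottle and beaker are standing where they were. I'll let the arm settle, then hand in.

Request:
carry_out:
  dr:
    - [0,0,0]
    - [0,0,0]
    - [0,0,0]
    - [0,0,0]
    - [0,0,0]
    - [0,0,0]
  translation:
    - [0,0,0]
    - [0,0,0]
    - [0,0,0]
    - [0,0,0]
    - [0,0,0]
    - [0,0,0]
  grip: [0.45,0.45,0.45,0.45,0.45,0.45]

```text
time: 29.18
position: [0.4485, 0.0162, 0.2138]
tool_rot: [1.0, 0.014, -0.0, -0.0]
ft_force: [-0.2, 0.1, 0.1]
grip_width: 0.0394
```

```bash
python3 -c "
from rig import robot
print(robot.hand_in())"
```

```text
the job is handed in; nothing more can be done
None
```

I took the stack apart in order (blue, yellow, red, white), gripping each frame by its middle batten. Each was lowered into the tray of its own colour and let go within about 1 mm of the tray floor. I handed the job in at about 29 s with the arm clear, and the hand-in gave no verdict.

- **Final pictures:** all four frames look flat inside their own trays. In the top view the arm covered most of the white tray and the blue tray's left end, so those two were checked in the scene view. The bottle, beaker and look-alikes seem untouched; I did not measure the bottle or beaker again.
- **Off-centre:** yellow sits roughly 3 mm off centre along its long side, estimated from the picture and well inside the 14 mm limit.
- **Disagreements:** the two cameras' tray positions differed by about 4 mm in x (8 mm for yellow, where the top-view fit was poor), so I used values between them. The automatic fit of the yellow frame's paint mark also failed, so I found that frame from its rim corners. The red frame's fit was poor too, so I checked it against the rim corners.

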